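# Set the red terminal nut for a spade lug

## Robot

A 6-joint arm with a two-finger parallel gripper is mounted at the origin on the work surface. World frame = base frame: x ahead of the robot, y to its left, z up, the work surface at z = 0. Lengths are in m, angles in rad, forces in N, time in s.
With the tool pointing down it reaches from about 0.375 to 0.975 m from the base axis. Payload 3.8 kg.
Tool frame: the origin (TCP) lies at the very end of the fingers, on their centre line; the grasp point (between the pads) lies arm.hold_point_z behind it (arm.hold_point_z is the distance from the TCP to the grasp point, in m); y points along the fingers, z is the direction in which the jaws open and shut, and the axes are right-handed (so a half turn about y gives the same grasp; the last joint's range is limited). The gripper opens to 88 mm and grips with 3 to 60 N. Pads are 18 mm wide; open, the fingers measure 123 mm over their backs; the gripper's body (75 mm by 187 mm) begins 45 mm behind the grasp point.
Start: joints at [-1.384, 0.264, 1.604, -0, 1.274, -0.037], TCP at [0.15, -0.658, 0.239] pointing down, gripper open.
Joint ranges: [-2.63, 2.63], [-0.94, 2.18], [0.31, 2.57], [-1.31, 4.45], [0, 2.66], [-2.55, 2.55]. Speed limits (rad/s): [2.57, 2.57, 3.14, 3.14, 3.14, 3.14].

## Interface

Orientations are given as a unit quaternion [x, y, z, w].
In Python, from plant import arm gives the robot as it stands.
- The arm moves only by the tool arm_command, never from a script. Its argument "plan" is one flat list of numbers, 7 for each row, row after row: the turn, a rotation vector about the tool's x, y, z in rad, then the shift along the tool's x, y, z in m, then the finger opening in m, from 0 to 0.0881. A call has 1 to 20 rows; each row shifts and turns the commanded pose from where the row before left it, along the tool's axes as they then stand; what a row does not reach is not made up. A row lasts 1/12 s, in which the tool goes at most 41.7 mm and 7.16 degrees, less where a joint would pass 70% of its speed; a pose out of reach is approached as far as the arm can. A call with a gripper value outside its range is refused whole. The fingers move at their own pace and stop on an object; "newtons" is the grip in N (left out, the last holds). Time passes only in rows, so rows that do not move let the fingers close. It gives the time, the measured TCP pose, the force and the opening at its end, in the units of the state.
- arm.observe(): the state, without advancing time (a new reading comes with each control period).
- arm.camera(name): name is "scene" or "side" or "wrist"; returns the picture (420x560x3 uint8, red, green, blue); there is no depth.
- arm.get_calibration(name): a dict with "mtx" (3x3 intrinsics, pixels), "T" (4x4, takes a point from camera to world coordinates). Camera axes: x right, y down, z forward; pixel columns grow to the right and rows downward; lengths in m; the calibration is good to about 2 mm. The wrist camera is an equidistant fisheye: a pixel r from the principal point sees the ray r / f radians off the axis. A picture is of the moment at which its call begins: read the wrist's pose just before it. get_calibration takes no time and is no camera call; for the wrist camera it gives the pose at the moment of the call.
- arm.hand_in(): hands the job in, once; it reports no verdict.
Trained networks look in the newest picture that a camera, given by its name, has taken for a name from the list of things; names that differ only in an ending like _2 or _b are one class to them, and where a whole thing is asked for, a point or a joint stands for the part that bears it (a point fixed in the world has none). Each returns a list of dicts, best first, with "score" (0 to 1); they miss things now and then, are a little off and sometimes report something else, mostly with a low value. They report only what shows in the picture. A call takes as long as a camera call.
- arm.look_for(camera, thing): "position" ([x, y, z] in m, in world coordinates, good to about 4 mm: the middle of the surface that is visible of it).
- arm.regions_of(camera, thing): "mask" (420x560 bool, what is visible of it).
The state is a dict: "t": time; "qpos": joint angles; "qvel": joint speeds; "joint_efforts": joint torques, N m; "eef_pos": TCP position; "orientation": TCP orientation; "contact_force": force on the tool from outside, world axes, zero at the start; "ft_torque": the same for the moment, N m; "width": finger opening in m.
Only numpy, scipy, OpenCV 4.12 (cv2) and the standard library are available. Lean on these libraries where they do the work, as an engineer would, in place of code of your own. Each camera call takes 0.05 s, during which the arm holds its last target.

## Task

Lift the terminal box's clear hinged cover all the way back until it rests open on its stop. Then screw the red knurled nut down until it bottoms out, back it off a quarter turn so that a spade lug could slip under it, and finish while still gripping the nut, keeping it still there. Leave the black nut and the other things on the bench as they are.

Things in the scene. Friction and masses are not known exactly. Their poses are not given: they have to be found in the camera images.
- term_box: Grey open box fixed to the bench, 180 (x) by 240 (y) by 70 high, walls and floor 4. Origin at the centre of its underside; its -x side is the front, its cover hinges on the +x top edge. Two terminals stand on its floor at own x = -25, y = +52 and -52; red and black swap places. Round each nut: 60 free to the front wall, 110 to the hinge, 104 to the other nut's axis.
- cover (a joint): Clear plastic cover, 6 thick, about 0.15 kg, lying on the box rim. 0 = shut, grows as it opens upwards and back to its stop at 1.9 rad. Loose hinge: falls shut if let go below about 1.5 rad, falls back onto the stop if let go beyond about 1.65 rad.
- cover_hinge (a point): Middle of the cover's hinge axis, which runs along the box's y at its rear top edge.
- cover_handle (a point): Centre of the head of the yellow knob on the cover, 150 from the hinge axis along the cover and 35 above its top face (0.111 m above the bench when shut). Round head 28 across and 16 thick, on a stem 12 across; knob tip 43 above the face. The cover reaches 30 beyond the knob to its front edge. The knob swings with the cover.
- red_nut (a joint): Angle of the red nut in rad: 0 = screwed down until it bottoms out (hard stop); grows as it is unscrewed, counter-clockwise seen from above; right-hand thread. It starts 2.0 to 3.6 rad up and may be unscrewed to 5.2 at most. The nut rises 4 mm a full turn, turns stiffly (0.04 N m) and stays where it is left.
- red_nut_center (a point): Centre (half-way up, on the vertical axis) of the red knurled nut, 32 in diameter, 24 high, white radial line on its flat top. 50 above the bench when bottomed. Below it the post is thinner, 26 in diameter, so fingers may reach past the nut's lower edge.
- black_nut (a joint): Angle of the like black nut, same meaning; it is already screwed down (0) and is to stay so.
- spacer: Bystander, leave alone: small brass ring, 24 across and 6 high, lying loose on the box floor behind the terminals; origin under its centre
- flux_bottle: Bystander, leave alone: clear bottle with yellow cap, 48 across, 110 high; origin under its centre
- circuit_board: Bystander, leave alone: green circuit board, 130 by 100; origin under its centre
- driver: Bystander, leave alone: blue-handled screwdriver 170 long lying on the bench
- mug: Bystander, leave alone: white mug, 80 across, 90 high; origin under its centre
- solder_spool: Bystander, leave alone: orange solder spool, 52 across, 45 high; origin under its centre
- parts_tray: Bystander, leave alone: blue divided tray, 100 by 140 by 25; origin under its centre

How it is judged:
On the way, in this order (a step that is already met when the one before it is completed fails the run):
1. the cover rests open on its stop (beyond 1.8 rad) (value of joint cover above 1.8 rad), for 0.3 s.
2. the red nut is bottomed out (within 0.08 rad of its stop) with the cover open (value of joint red_nut below 0.08 rad and value of joint cover above 1.8 rad), for 0.2 s.
3. the red nut is backed off a quarter turn (1.31 to 1.83 rad) (value of joint red_nut between 1.31 and 1.83 rad), for 0.2 s.
At the end, for the whole second after the job is handed in: Cover open on its stop (beyond 1.8 rad); red nut, once bottomed out, now a quarter turn off the bottom (1.31 to 1.83 rad, 90 degrees give or take 15), still, and gripped with over 2 N, grasp point within 25 mm of its centre; black nut below 0.2 rad; bystanders within 30 mm of their start (all of step 3 and value of joint cover above 1.8 rad and velocity of joint red_nut between -0.1 and 0.1 rad/s and contact force between the fingers and red_nut above 2 N and distance between the grasp point and red_nut_center below 0.025 m and value of joint black_nut below 0.2 rad); the arm keeps its last pose, push and grip.
It fails at once if the black nut is unscrewed by more than 0.2 rad (value of joint black_nut above 0.2 rad).
It fails at once if a bystander is moved by more than 30 mm (distance of any of spacer, flux_bottle, circuit_board, driver, mug, solder_spool, parts_tray from where it was at the start of the episode above 0.03 m).
It also fails if it takes over 72 s, if anything falls off the work surface, if the arm or the gripper's body presses on something with over 40 N, if the wrist force passes 120 N, or if a joint passes its speed limit or range.

## Working session

There is one attempt and no reset: what is moved stays moved. The work goes in short steps, Python scripts to look and compute and a tool call to move; the robot and the scene stay as the last step left them, time stands still between calls to the robot, and variables do not carry over. Pictures are saved under pics/ and viewed, and the job is handed in when it is done.

Besides the shell and the picture viewer there is one more tool, called after "Request:" as name(argument=value, ...), one argument or row to a line, values as JSON. arm_command: Moves the arm, as the interface text tells. Its arguments: {"type":"object","properties":{"plan":{"type":"array"},"newtons":{"type":"number"}},"required":["plan"]}

```bash
mkdir -p pics; ls; python3 - <<'E'
from plant import arm
import cv2,numpy as np
s=arm.observe();print(s);print(arm.hold_point_z)
for n in ("scene","side"):
    im=arm.camera(n);cv2.imwrite(f"pics/{n}0.png",im[:,:,::-1])
    c=arm.get_calibration(n);print(n,np.round(c["mtx"],1).tolist(),np.round(c["T"],3).tolist())
    for th in ("term_box","cover","cover_handle","red_nut","black_nut","cover_hinge"):
        try:
            for r in arm.look_for(n,th)[:2]: print(n,th,np.round(r["position"],3),round(r["score"],2))
        except Exception as e: print(th,e)
print(arm.observe()["t"])
E
```

```text
pics
{'t': 0.0, 'qpos': array([-1.38389645e+00,  2.64729112e-01,  1.60534017e+00, -8.51378033e-06,
        1.27369772e+00, -3.68879069e-02]), 'qvel': array([-3.51138611e-04,  1.30525508e-03,  9.23404120e-04,  9.04180420e-04,
        4.71887723e-04, -8.11277618e-05]), 'joint_efforts': array([-2.68005269e-04, -5.02110779e+01, -3.56877458e+01,  7.30885542e-02,
        2.92185025e-02, -1.62445185e-04]), 'eef_pos': array([ 0.14967308, -0.65748285,  0.23742247]), 'orientation': array([-0.07901724,  0.70345068, -0.70191794,  0.07889629]), 'contact_force': array([ 0.14565501, -1.0056202 ,  0.07977162]), 'ft_torque': array([0.00883148, 0.01874669, 0.0490432 ]), 'width': 0.08817668948202867}
0.0187
scene [[538.8, 0.0, 284.3], [0.0, 538.8, 211.3], [0.0, 0.0, 1.0]] [[0.191, 0.829, -0.525, 1.273], [0.981, -0.167, 0.094, -0.128], [-0.01, -0.533, -0.846, 1.355], [0.0, 0.0, 0.0, 1.0]]
scene term_box [0.57  0.124 0.074] 0.64
scene cover [0.55  0.128 0.079] 0.72
scene cover [ 0.344 -0.397  0.018] 0.46
scene cover_handle [0.55  0.126 0.076] 0.82
scene red_nut [0.442 0.499 0.005] 0.62
scene black_nut [0.55  0.127 0.077] 0.64
scene cover_hinge [0.552 0.125 0.074] 0.61
side [[537.9, 0.0, 279.9], [0.0, 537.9, 204.9], [0.0, 0.0, 1.0]] [[-0.814, -0.441, 0.379, -0.124], [-0.581, 0.611, -0.538, 0.912], [0.006, -0.658, -0.753, 1.341], [0.0, 0.0, 0.0, 1.0]]
side term_box [0.525 0.153 0.078] 0.86
side cover [0.541 0.137 0.079] 0.72
side cover [ 0.657 -0.354  0.058] 0.32
side cover_handle [0.543 0.142 0.078] 0.75
side black_nut [0.542 0.138 0.078] 0.15
side cover_hinge [0.542 0.137 0.075] 0.94
0.7
```

View pics/scene0.png

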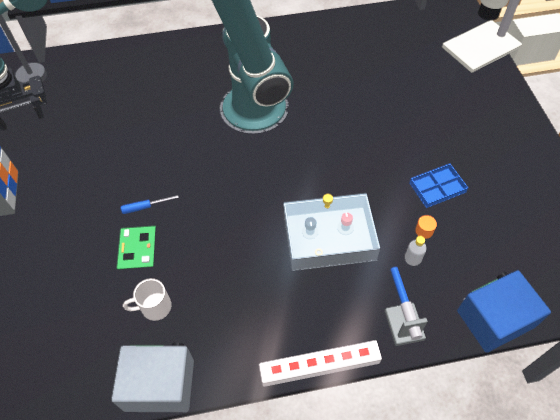

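View pics/side0.png

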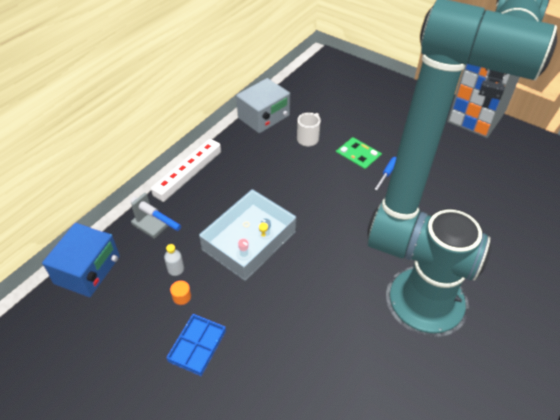

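The scene view shows the box centred at about (331,232), with the yellow knob at (328,200), the red nut at (347,218) and the black nut at (311,223). I'll zoom in next.

```bash
python3 - <<'E'
import cv2
a=cv2.imread("pics/scene0.png")[185:275,275:390];b=cv2.imread("pics/side0.png")[185:280,190:305]
cv2.imwrite("pics/c1.png",cv2.resize(a,None,fx=6.9,fy=6.5,interpolation=cv2.INTER_CUBIC) if 0 else cv2.resize(a,None,fx=6,fy=6,interpolation=cv2.INTER_CUBIC))
cv2.imwrite("pics/c2.png",cv2.resize(b,None,fx=6,fy=6,interpolation=cv2.INTER_CUBIC))
E
```

```text
(no output)
```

View pics/c1.png

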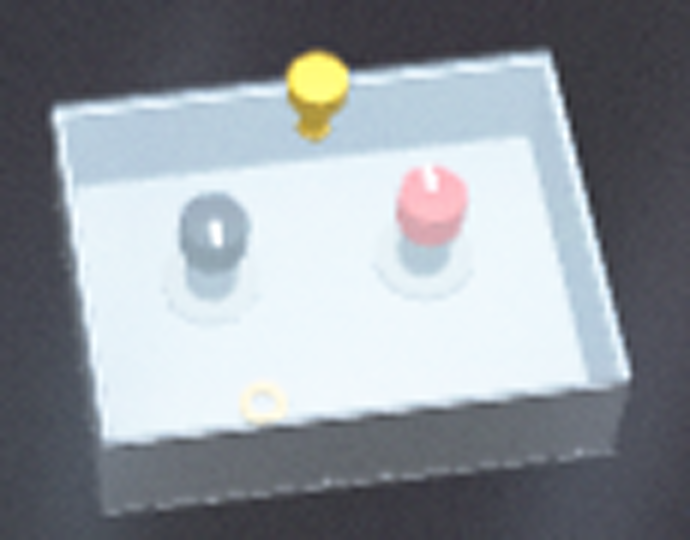

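View pics/c2.png

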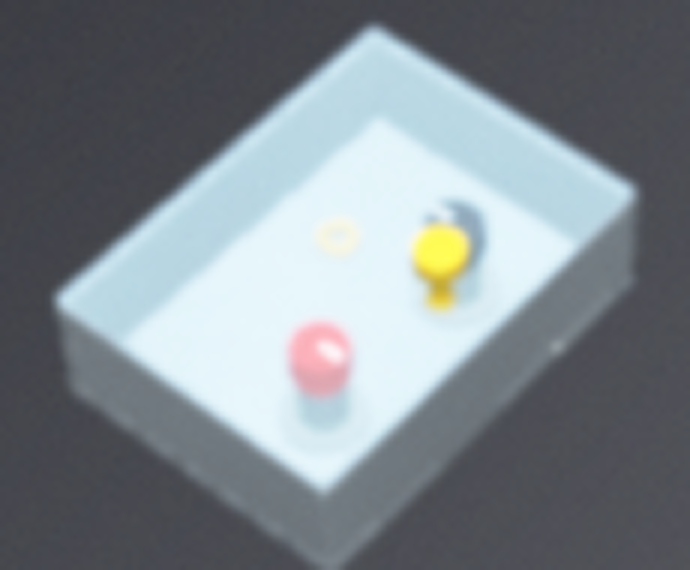

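```bash
cat >h.py <<'E'
import numpy as np
from plant import arm
def ray(n,u,v,c=None):
    c=c or arm.get_calibration(n);K=c["mtx"];T=np.array(c["T"])
    d=np.array([(u-K[0,2])/K[0,0],(v-K[1,2])/K[1,1],1.]);
    if n=="wrist":
        r=np.hypot(d[0],d[1]);d=np.array([d[0]/r*np.sin(r),d[1]/r*np.sin(r),np.cos(r)]) if r>1e-9 else d
    return T[:3,3],T[:3,:3]@d
def atz(n,u,v,z,c=None):
    o,d=ray(n,u,v,c);return o+d*(z-o[2])/d[2]
def tri(*rs):
    A=0;b=0
    for o,d in rs:
        d=d/np.linalg.norm(d);P=np.eye(3)-np.outer(d,d);A=A+P;b=b+P@o
    return np.linalg.solve(A,b)
def proj(n,p,c=None):
    c=c or arm.get_calibration(n);T=np.linalg.inv(c["T"]);q=T[:3,:3]@p+T[:3,3];K=c["mtx"]
    if n=="wrist":
        t=np.arctan2(np.hypot(q[0],q[1]),q[2]);r=np.hypot(q[0],q[1]);return K[0,2]+K[0,0]*t*q[0]/r,K[1,2]+K[1,1]*t*q[1]/r
    return K[0,2]+K[0,0]*q[0]/q[2],K[1,2]+K[1,1]*q[1]/q[2]
E
python3 - <<'E'
from h import *
S=lambda u,v:(275+u/6,185+v/6)
D=lambda u,v:(190+u/6,185+v/6)
for z in(.07,.076):
    print("scene",z,[np.round(atz("scene",*S(*p),z)[:2],3).tolist() for p in((55,108),(548,55),(628,380),(103,442))])
    print("side",z,[np.round(atz("side",*D(*p),z)[:2],3).tolist() for p in((635,192),(325,492),(57,300),(375,27))])
print("knob",tri(ray("scene",*S(318,80)),ray("side",*D(441,250))))
print("red top",tri(ray("scene",*S(431,190)),ray("side",*D(320,345))))
print("red mid",tri(ray("scene",*S(431,207)),ray("side",*D(320,358))))
print("blk top z=.062",atz("scene",*S(213,220),.062))
print("spacer",atz("scene",*S(264,403),.01),atz("side",*D(338,237),.01))
E
```

```text
scene 0.07 [[0.448, 0.019], [0.465, 0.256], [0.642, 0.244], [0.626, 0.006]]
side 0.07 [[0.446, 0.016], [0.461, 0.255], [0.64, 0.242], [0.625, 0.002]]
scene 0.076 [[0.452, 0.019], [0.469, 0.255], [0.645, 0.242], [0.629, 0.006]]
side 0.076 [[0.444, 0.02], [0.458, 0.258], [0.637, 0.245], [0.621, 0.006]]
knob [0.48359807 0.13429486 0.11395148]
red top [0.52175212 0.18358323 0.06141978]
red mid [0.52329963 0.18362028 0.04916474]
blk top z=.062 [0.51878313 0.08055048 0.062     ]
spacer [0.59105881 0.09065019 0.01      ] [0.58357953 0.09114378 0.01      ]
```

```bash
cat >>h.py <<'E'
from scipy.spatial.transform import Rotation as R
YAW=-0.068; C=np.array([.544,.130])
def Rt(phi=0.,flip=1):
    # tool down, z axis (jaw) along box y rotated by phi ccw
    a=YAW+phi; z=flip*np.array([-np.sin(a),np.cos(a),0]); y=np.array([0,0,-1.]); x=np.cross(y,z)
    return R.from_matrix(np.c_[x,y,z])
def to(p,Rg=None):
    s=arm.observe();Rc=R.from_quat(s["orientation"])
    d=Rc.inv().apply(np.array(p)-s["eef_pos"]);print("t",round(s["t"],2),"pos",np.round(s["eef_pos"],4),"w",round(s["width"],4),"shift",np.round(d,4))
    if Rg is not None: print("turn",np.round((Rc.inv()*Rg).as_rotvec(),4),"q",np.round(s["qpos"],3),"F",np.round(s["contact_force"],1),"M",np.round(s["ft_torque"],2))
E
python3 - <<'E'
from h import *
s=arm.observe();print(R.from_quat(s["orientation"]).as_matrix().round(3))
print(R.from_quat(s["orientation"]).inv().apply([.484-.15,.134+.658,-.06]))
to([.484,.134,.18],Rt(0)); to([.484,.134,.18],Rt(0,-1))
E
```

```text
[[-0.975  0.     0.222]
 [-0.222 -0.    -0.975]
 [ 0.    -1.     0.   ]]
[-0.50147064  0.05994679 -0.69810714]
t 0.7 pos [ 0.1498 -0.6582  0.2388] w 0.0877 shift [-0.5017  0.0587 -0.6982]
turn [-0.0000e+00 -2.8498e+00  1.0000e-04] q [-1.384  0.264  1.604 -0.     1.274 -0.037] F [-0.2 -0.8 -0.7] M [-0.05  0.05  0.01]
t 0.7 pos [ 0.1498 -0.6582  0.2388] w 0.0877 shift [-0.5017  0.0587 -0.6982]
turn [-1.000e-04  2.918e-01 -0.000e+00] q [-1.384  0.264  1.604 -0.     1.274 -0.037] F [-0.2 -0.8 -0.7] M [-0.05  0.05  0.01]
```

Request:
arm_command(
  plan=[0, 0, 0, -0.029, 0, -0.028, 0.06, 0, 0, 0, -0.029, 0, -0.028, 0.06, 0, 0, 0, -0.029, 0, -0.028, 0.06, 0, 0, 0, -0.029, 0, -0.028, 0.06, 0, 0, 0, -0.029, 0, -0.028, 0.06, 0, 0, 0, -0.029, 0, -0.028, 0.06, 0, 0, 0, -0.029, 0, -0.028, 0.06, 0, 0, 0, -0.029, 0, -0.028, 0.06, 0, 0, 0, -0.029, 0, -0.028, 0.06, 0, 0, 0, -0.029, 0, -0.028, 0.06, 0, 0, 0, -0.016, 0, -0.038, 0.06, 0, 0, 0, -0.016, 0, -0.038, 0.06, 0, 0, 0, -0.016, 0, -0.038, 0.06, 0, 0, 0, -0.016, 0, -0.038, 0.06, 0, 0, 0, -0.016, 0, -0.038, 0.06, 0, 0, 0, -0.016, 0, -0.038, 0.06, 0, 0, 0, -0.016, 0, -0.038, 0.06, 0, 0, 0, -0.016, 0, -0.038, 0.06, 0, 0, 0, -0.016, 0, -0.038, 0.06, 0, 0, 0, -0.016, 0, -0.038, 0.06],
  newtons=12,
)

```text
t: 2.37
eef_pos: [0.4421, 0.0874, 0.2393]
orientation: [0.078, -0.703, 0.703, -0.08]
contact_force: [1.3, 0.0, 0.3]
width: 0.0599
```

Request:
arm_command(
  plan=[0, -0.12, 0, 0, 0, 0, 0.06, 0, -0.12, 0, 0, 0, 0, 0.06, 0, -0.12, 0, 0, 0, 0, 0.06, 0, -0.12, 0, 0, 0, 0, 0.06, 0, -0.12, 0, 0, 0, 0, 0.06, 0, -0.12, 0, 0, 0, 0, 0.06, 0, -0.12, 0, 0, 0, 0, 0.06, 0, -0.12, 0, 0, 0, 0, 0.06, 0, -0.12, 0, 0, 0, 0, 0.06, 0, -0.12, 0, 0, 0, 0, 0.06, 0, -0.12, 0, 0, 0, 0, 0.06, 0, -0.12, 0, 0, 0, 0, 0.06, 0, -0.12, 0, 0, 0, 0, 0.06, 0, -0.12, 0, 0, 0, 0, 0.06, 0, -0.12, 0, 0, 0, 0, 0.06, 0, -0.12, 0, 0, 0, 0, 0.06, 0, -0.12, 0, 0, 0, 0, 0.06, 0, -0.12, 0, 0, 0, 0, 0.06, 0, -0.12, 0, 0, 0, 0, 0.06, 0, -0.12, 0, 0, 0, 0, 0.06],
)

```text
t: 4.03
eef_pos: [0.4421, 0.0853, 0.2389]
orientation: [-0.684, 0.179, -0.179, 0.684]
contact_force: [0.5, -0.7, 0.4]
width: 0.0597
```

```bash
python3 - <<'E'
from h import *
to([.484,.134,.18],Rt(0))
E
```

```text
t 4.03 pos [0.4421 0.0853 0.2389] w 0.0597 shift [0.0126 0.059  0.063 ]
turn [-2.000e-04 -4.439e-01  4.000e-04] q [ 0.135 -0.174  2.06   0.     1.255 -0.924] F [ 0.5 -0.7  0.4] M [-0.02 -0.14  0.1 ]
```

Request:
arm_command(
  plan=[0, -0.111, 0, 0, 0, 0, 0.06, 0, -0.111, 0, 0, 0, 0, 0.06, 0, -0.111, 0, 0, 0, 0, 0.06, 0, -0.111, 0, 0, 0, 0, 0.06, 0, 0, 0, 0.0193, 0.015, 0.0257, 0.06, 0, 0, 0, 0.0193, 0.015, 0.0258, 0.06, 0, 0, 0, 0, 0, 0, 0.06],
)

```text
t: 4.62
eef_pos: [0.4856, 0.1362, 0.206]
orientation: [-0.706, 0.026, -0.025, 0.707]
contact_force: [-0.4, -1.4, 0.8]
width: 0.0598
```

```bash
python3 - <<'E'
from h import *
import cv2
to([.484,.134,.094],Rt(0))
c=arm.get_calibration("wrist");im=arm.camera("wrist").copy()
print(c["mtx"],c["T"].round(3))
for t in("cover_handle","red_nut","black_nut","term_box","spacer"):
    for r in arm.look_for("wrist",t)[:2]: print(t,np.round(r["position"],4),round(r["score"],2))
for p in([.484,.134,.119],[.5225,.1836,.062],[.5155,.08,.062]):
    u,v=proj("wrist",np.array(p),c);print(u,v);cv2.circle(im,(int(u),int(v)),3,(0,255,0),1)
cv2.imwrite("pics/w1.png",im[:,:,::-1])
E
```

```text
t 4.62 pos [0.4856 0.1362 0.206 ] w 0.0598 shift [-0.0012  0.112  -0.0024]
turn [-0.0009 -0.0048 -0.0021] q [ 0.223 -0.036  1.998  0.002  1.181 -1.276] F [-0.4 -1.4  0.8] M [ 0.04 -0.12 -0.02]
[[325.1922621    0.         286.1292371 ]
 [  0.         325.1922621  210.32069121]
 [  0.           0.           1.        ]] [[ 0.073  0.945  0.319  0.403]
 [ 0.997 -0.069 -0.025  0.141]
 [-0.002  0.32  -0.948  0.352]
 [ 0.     0.     0.     1.   ]]
cover_handle [0.5143 0.1321 0.0734] 0.88
term_box [0.5065 0.1346 0.0781] 0.67
284.705446430794 214.24157395654797
339.0638636988606 228.6188315141885
232.00674562366663 229.10878266759505
```

View pics/w1.png

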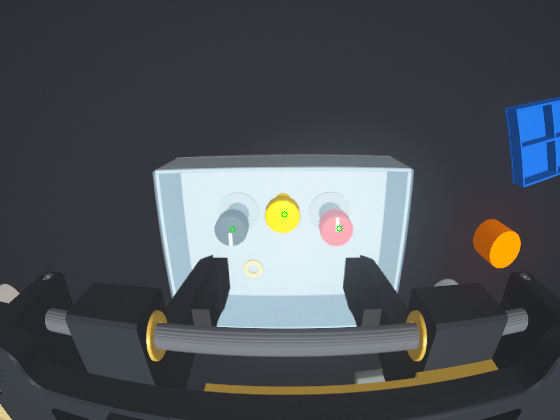

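Request:
arm_command(
  plan=[0, 0, 0, -0.0015, 0.028, -0.003, 0.05, 0, 0, 0, 0, 0.028, 0, 0.05, 0, 0, 0, 0, 0.028, 0, 0.05, 0, 0, 0, 0, 0.026, 0, 0.05, 0, 0, 0, 0, 0, 0, 0.05, 0, 0, 0, 0, 0, 0, 0.0, 0, 0, 0, 0, 0, 0, 0.0, 0, 0, 0, 0, 0, 0, 0.0, 0, 0, 0, 0, 0, 0, 0.0, 0, 0, 0, 0, 0, 0, 0.0, 0, 0, 0, 0, 0, 0, 0.0, 0, 0, 0, 0, 0, 0, 0.0],
  newtons=12,
)

```text
t: 5.92
eef_pos: [0.4847, 0.1333, 0.1012]
orientation: [-0.705, 0.025, -0.028, 0.708]
contact_force: [1.1, 8.0, -0.7]
width: 0.0271
```

```bash
python3 - <<'E'
from h import *
import cv2
to([.484,.134,.094],Rt(0))
im=arm.camera("wrist");cv2.imwrite("pics/w2.png",im[:,:,::-1])
E
```

```text
t 5.92 pos [0.4847 0.1333 0.1012] w 0.0271 shift [-0.0008  0.0072  0.0006]
turn [-0.0049 -0.0066  0.0046] q [ 0.216  0.066  2.106  0.004  0.964 -1.282] F [ 1.1  8.  -0.7] M [ 1.21 -0.18  0.02]
```

View pics/w2.png

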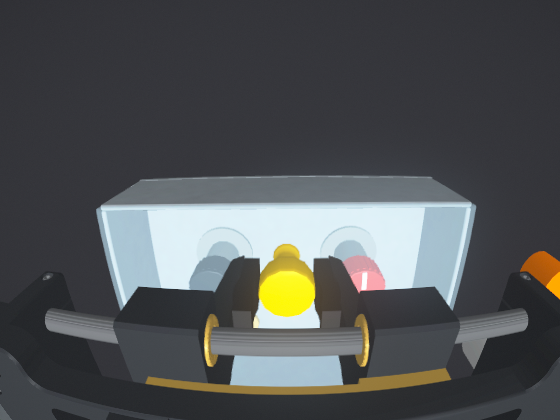

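```bash
python3 - <<'E'
import numpy as np
a=.248+np.linspace(0,1.86,21);x=-.155*np.cos(a);z=.155*np.sin(a)
for i,(p,q) in enumerate(zip(np.diff(x),-np.diff(z))):print(i,round(p,4),round(q,4))
E
```

```text
0 0.0042 -0.0138
1 0.0054 -0.0133
2 0.0067 -0.0128
3 0.0078 -0.0121
4 0.0089 -0.0113
5 0.0099 -0.0104
6 0.0108 -0.0095
7 0.0117 -0.0084
8 0.0124 -0.0073
9 0.013 -0.0061
10 0.0136 -0.0049
11 0.014 -0.0036
12 0.0142 -0.0023
13 0.0144 -0.001
14 0.0144 0.0004
15 0.0143 0.0017
16 0.0141 0.003
17 0.0137 0.0043
18 0.0133 0.0056
19 0.0127 0.0068
```

Request:
arm_command(
  plan=[0, 0, 0, 0.0042, -0.0138, 0.0005, 0.0, 0, 0, 0, 0.0054, -0.0133, 0.0005, 0.0, 0, 0, 0, 0.0067, -0.0128, 0, 0.0, 0, 0, 0, 0.0078, -0.0121, 0, 0.0, 0, 0, 0, 0.0089, -0.0113, 0, 0.0, 0, 0, 0, 0.0099, -0.0104, 0, 0.0, 0, 0, 0, 0.0108, -0.0095, 0, 0.0, 0, 0, 0, 0.0117, -0.0084, 0, 0.0, 0, 0, 0, 0.0124, -0.0073, 0, 0.0, 0, 0, 0, 0.013, -0.0061, 0, 0.0, 0, 0, 0, 0, 0, 0, 0.0],
)

```text
t: 6.88
eef_pos: [0.577, 0.1271, 0.2066]
orientation: [-0.705, 0.024, -0.029, 0.708]
contact_force: [0.1, 6.1, -1.9]
width: 0.0272
```

```bash
python3 - <<'E'
from h import *
import cv2
h=.634+0.155*-np.cos(1.178);to([h,.127,.206],Rt(0))
im=arm.camera("wrist");cv2.imwrite("pics/w3.png",im[:,:,::-1])
E
```

```text
t 6.88 pos [0.577  0.1271 0.2066] w 0.0272 shift [-0.0023  0.0006 -0.0003]
turn [-0.0046 -0.0061  0.0065] q [ 0.173  0.124  1.83   0.003  1.18  -1.325] F [ 0.1  6.1 -1.9] M [ 1.04 -0.25  0.  ]
```

View pics/w3.png

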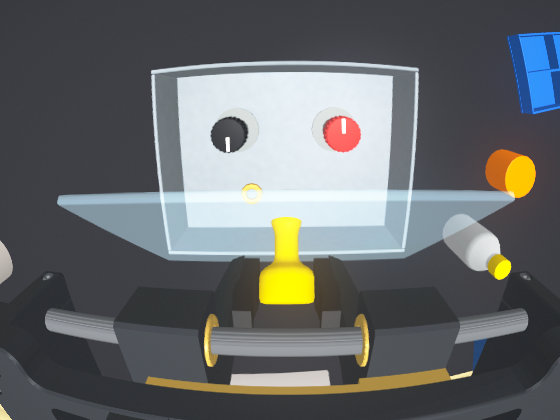

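The wrist view shows the cover raised by about 55°, with the knob at (286,280) pivoting cleanly in the grip. The nuts are visible at (228,135) for black and (342,133) for red. I'll continue the swing.

Request:
arm_command(
  plan=[0, 0, 0, 0.0136, -0.0049, 0, 0.0, 0, 0, 0, 0.014, -0.0036, 0, 0.0, 0, 0, 0, 0.0142, -0.0023, 0, 0.0, 0, 0, 0, 0.0144, -0.001, 0, 0.0, 0, 0, 0, 0.0144, 0.0004, 0, 0.0, 0, 0, 0, 0.0143, 0.0017, 0, 0.0, 0, 0, 0, 0.0141, 0.003, 0, 0.0, 0, 0, 0, 0.0137, 0.0043, 0, 0.0, 0, 0, 0, 0.0133, 0.0056, 0, 0.0, 0, 0, 0, 0.011, 0.006, 0, 0.0, 0, 0, 0, 0, 0, 0, 0.0],
)

```text
t: 7.85
eef_pos: [0.7127, 0.1181, 0.1958]
orientation: [-0.705, 0.025, -0.028, 0.708]
contact_force: [1.2, 8.7, -0.6]
width: 0.0272
```

```bash
python3 - <<'E'
from h import *
import cv2
to([.634+0.155*-np.cos(2.1),.122,.063+.155*np.sin(2.1)],Rt(0))
im=arm.camera("wrist");cv2.imwrite("pics/w4.png",im[:,:,::-1])
im=arm.camera("side");cv2.imwrite("pics/s4.png",im[:,:,::-1])
E
```

```text
t 7.85 pos [0.7127 0.1181 0.1958] w 0.0272 shift [-0.0007 -0.0009  0.0039]
turn [-0.0054 -0.0057  0.0042] q [ 0.128  0.375  1.54   0.005  1.222 -1.371] F [ 1.2  8.7 -0.6] M [ 1.25 -0.26  0.04]
```

View pics/w4.png

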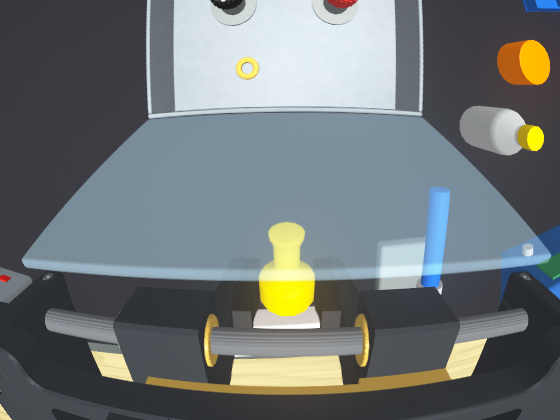

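View pics/s4.png

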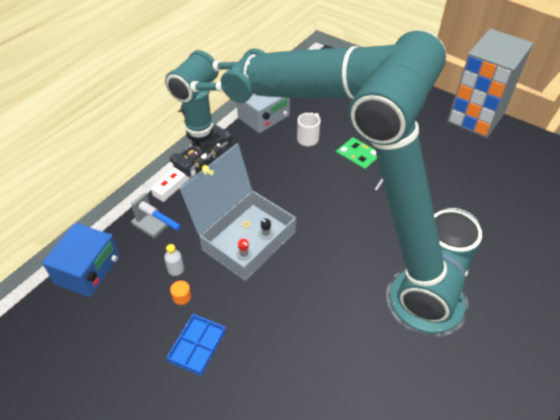

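The cover is leaning back past vertical, near its stop. I'll release the knob and lift away.

Request:
arm_command(
  plan=[0, 0, 0, 0, 0, 0, 0.06, 0, 0, 0, 0, 0, 0, 0.06, 0, 0, 0, 0, 0, 0, 0.06, 0, 0, 0, 0, 0, 0, 0.06, 0, 0, 0, 0, -0.02, 0, 0.06, 0, 0, 0, 0, -0.03, 0, 0.06, 0, 0, 0, 0, -0.03, 0, 0.06, 0, 0, 0, 0, -0.03, 0, 0.06, 0, 0, 0, 0, -0.02, 0, 0.06, 0, 0, 0, 0, 0, 0, 0.06],
)

```text
t: 8.78
eef_pos: [0.7123, 0.1149, 0.3322]
orientation: [-0.706, 0.022, -0.03, 0.707]
contact_force: [0.5, 0.5, 0.8]
width: 0.06
```

```bash
python3 - <<'E'
from h import *
import cv2
to([.5225,.1836,.18],Rt(0))
im=arm.camera("wrist");cv2.imwrite("pics/w5.png",im[:,:,::-1])
im=arm.camera("side");cv2.imwrite("pics/s5.png",cv2.resize(im[100:300,140:340,::-1],None,fx=2.5,fy=2.5))
for t in("red_nut","black_nut","cover_handle"):
    for r in arm.look_for("side",t)[:2]: print(t,np.round(r["position"],4),round(r["score"],2))
E
```

```text
t 8.78 pos [0.7123 0.1149 0.3322] w 0.06 shift [-0.196   0.1502  0.0541]
turn [-0.0019 -0.0062  0.0108] q [ 0.126  0.308  1.38  -0.     1.443 -1.371] F [0.5 0.5 0.8] M [ 0.01 -0.15 -0.01]
black_nut [0.513  0.0878 0.0625] 0.45
black_nut [0.6488 0.3557 0.0655] 0.16
cover_handle [0.6686 0.1298 0.164 ] 0.62
```

View pics/w5.png

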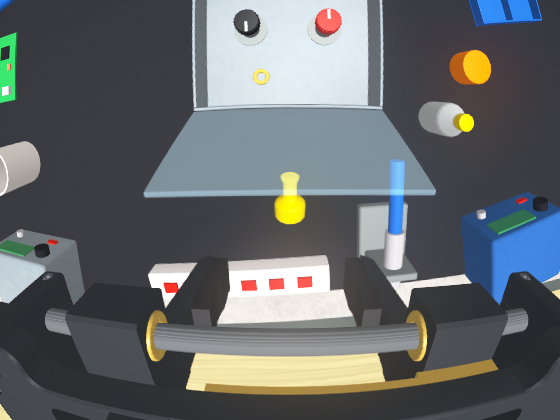

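View pics/s5.png

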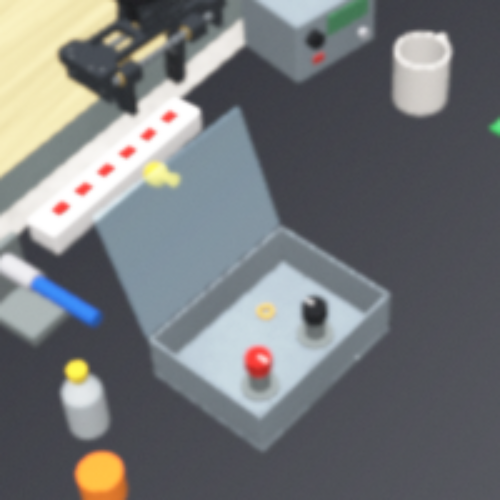

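The cover rests open by itself: in the wrist view its edge is at row 190 and the knob at (290,207). Next is moving over the red nut and turning the wrist counter-clockwise to get turning room.

Request:
arm_command(
  plan=[0, 0, 0, -0.033, 0, 0.009, 0.055, 0, 0, 0, -0.033, 0, 0.009, 0.055, 0, 0, 0, -0.033, 0, 0.009, 0.055, 0, 0, 0, -0.033, 0, 0.009, 0.055, 0, 0, 0, -0.033, 0, 0.009, 0.055, 0, 0, 0, -0.031, 0.01, 0.009, 0.055, 0, 0, 0, 0, 0.03, 0, 0.055, 0, 0, 0, 0, 0.03, 0, 0.055, 0, 0, 0, 0, 0.03, 0, 0.055, 0, 0, 0, 0, 0.03, 0, 0.055, 0, 0, 0, 0, 0, 0, 0.055, 0, 0, 0, 0, 0, 0, 0.055],
)

```text
t: 10.03
eef_pos: [0.5159, 0.1826, 0.1912]
orientation: [0.707, -0.029, 0.024, -0.706]
contact_force: [-0.3, -0.7, 1.3]
width: 0.055
```

```bash
python3 - <<'E'
from h import *
import cv2
to([.5225,.1836,.18],Rt(0))
c=arm.get_calibration("wrist");im=arm.camera("wrist").copy()
print(arm.look_for("wrist","red_nut")[:1])
from scipy.ndimage import center_of_mass
for p in([.5225,.1836,.0635],[.5155,.08,.062]):
    u,v=proj("wrist",np.array(p),c);print(u,v);cv2.circle(im,(int(u),int(v)),3,(0,255,0),1)
cv2.imwrite("pics/w6.png",im[:,:,::-1])
E
```

```text
t 10.03 pos [0.5159 0.1826 0.1912] w 0.055 shift [0.0066 0.0112 0.0015]
turn [ 0.0027 -0.0058 -0.007 ] q [ 0.295  0.063  1.926 -0.     1.16  -1.202] F [-0.3 -0.7  1.3] M [ 0.05 -0.12  0.03]
[{'position': [0.5224, 0.181, 0.0644], 'score': 0.7}]
289.78136811488986 208.23142998422628
177.72239661167083 208.3406044443468
```

View pics/w6.png

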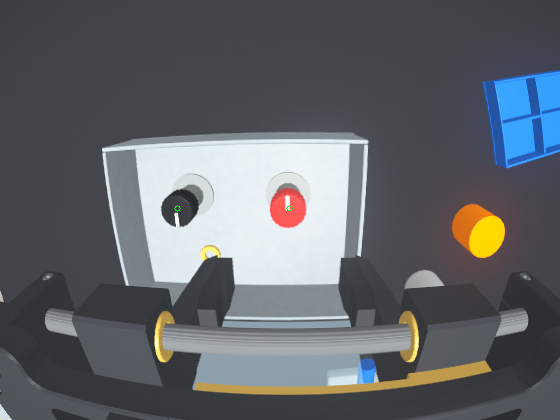

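Request:
arm_command(
  plan=[0, -0.11, 0, 0.0065, 0, 0, 0.055, 0, -0.115, 0, 0, 0, 0, 0.055, 0, -0.115, 0, 0, 0, 0, 0.055, 0, -0.115, 0, 0, 0, 0, 0.055, 0, -0.115, 0, 0, 0, 0, 0.055, 0, -0.115, 0, 0, 0, 0, 0.055, 0, -0.115, 0, 0, 0, 0, 0.055, 0, -0.115, 0, 0, 0, 0, 0.055, 0, -0.115, 0, 0, 0, 0, 0.055, 0, -0.115, 0, 0, 0, 0, 0.055, 0, -0.115, 0, 0, 0, 0, 0.055, 0, 0, 0, 0, 0, 0, 0.055, 0, 0, 0, 0, 0, 0, 0.055],
)

```text
t: 11.22
eef_pos: [0.5263, 0.1832, 0.1968]
orientation: [0.587, 0.395, -0.393, -0.587]
contact_force: [0.1, -0.4, 0.3]
width: 0.0551
```

```bash
python3 - <<'E'
from h import *
import cv2
to([.5222,.182,.037],Rt(1.25))
c=arm.get_calibration("wrist");im=arm.camera("wrist").copy()
print(arm.look_for("wrist","red_nut")[:1])
for p in([.5222,.182,.0635],[.5155,.08,.062]):
    u,v=proj("wrist",np.array(p),c);print(u,v);cv2.circle(im,(int(u),int(v)),3,(0,255,0),1)
cv2.imwrite("pics/w7.png",im[:,:,::-1])
E
```

```text
t 11.22 pos [0.5263 0.1832 0.1968] w 0.0551 shift [-0.0031  0.1598  0.0038]
turn [0.0028 0.0009 0.0023] q [ 0.29   0.071  1.907  0.     1.16  -2.463] F [ 0.1 -0.4  0.3] M [ 0.17 -0.12  0.02]
[{'position': [0.5222, 0.1816, 0.0643], 'score': 0.96}]
291.2732327866231 196.97587573167633
253.25408072757483 87.11610041998621
```

View pics/w7.png

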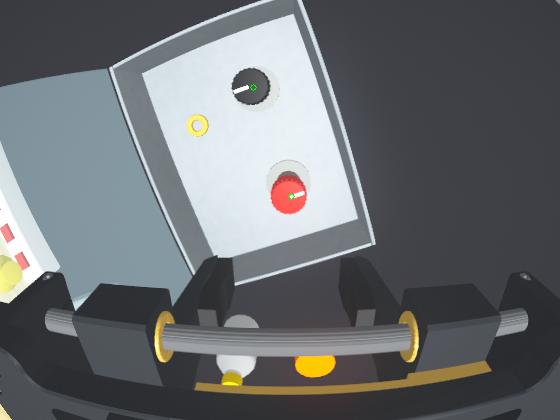

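Request:
arm_command(
  plan=[0, 0, 0, -0.003, 0.03, 0.004, 0.055, 0, 0, 0, 0, 0.03, 0, 0.055, 0, 0, 0, 0, 0.03, 0, 0.055, 0, 0, 0, 0, 0.03, 0, 0.055, 0, 0, 0, 0, 0.02, 0, 0.055, 0, 0, 0, 0, 0.01, 0, 0.055, 0, 0, 0, 0, 0, 0, 0.055, 0, 0, 0, 0, 0, 0, 0.055],
)

```text
t: 11.98
eef_pos: [0.5205, 0.1817, 0.0449]
orientation: [-0.586, -0.395, 0.395, 0.586]
contact_force: [-0.1, 1.5, 0.4]
width: 0.055
```

```bash
python3 - <<'E'
from h import *
import cv2
to([.5222,.182,.037],Rt(1.25))
c=arm.get_calibration("wrist");im=arm.camera("wrist").copy()
cv2.imwrite("pics/w8.png",im[:,:,::-1])
E
```

```text
t 11.98 pos [0.5205 0.1817 0.0449] w 0.055 shift [ 0.0009  0.0079 -0.0015]
turn [-0.      0.0034  0.    ] q [ 0.291  0.232  2.037  0.     0.873 -2.465] F [-0.1  1.5  0.4] M [ 0.12 -0.1   0.05]
```

View pics/w8.png

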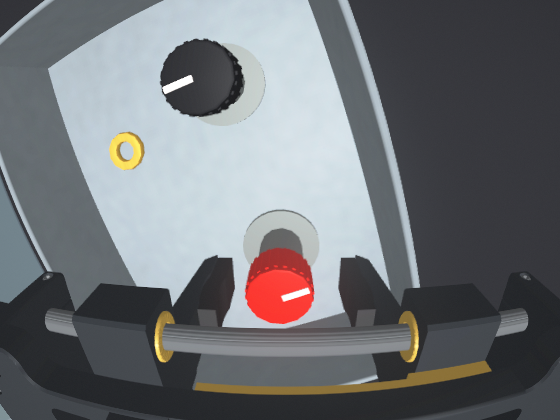

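Request:
arm_command(
  plan=[0, 0, 0, 0.001, 0.004, -0.002, 0.055, 0, 0, 0, 0, 0.003, 0, 0.055, 0, 0, 0, 0, 0, 0, 0.055, 0, 0, 0, 0, 0, 0, 0, 0, 0, 0, 0, 0, 0, 0, 0, 0, 0, 0, 0, 0, 0, 0, 0, 0, 0, 0, 0, 0, 0, 0, 0, 0, 0, 0, 0, 0, 0, 0, 0, 0, 0, 0, 0, 0, 0, 0, 0, 0, 0],
  newtons=15,
)

```text
t: 12.87
eef_pos: [0.5238, 0.1814, 0.0379]
orientation: [0.587, 0.396, -0.394, -0.586]
contact_force: [3.5, -2.5, -2.1]
width: 0.0313
```

```bash
python3 - <<'E'
from h import *
import cv2
to([.5222,.182,.037],Rt(1.25))
c=arm.get_calibration("wrist");im=arm.camera("wrist").copy()
cv2.imwrite("pics/w9.png",im[:,:,::-1])
E
```

```text
t 12.87 pos [0.5238 0.1814 0.0379] w 0.0313 shift [-0.0001  0.0009  0.0017]
turn [0.0029 0.0044 0.0009] q [ 2.890e-01  2.460e-01  2.035e+00 -1.000e-03  8.580e-01 -2.467e+00] F [ 3.5 -2.5 -2.1] M [-0.3  -0.7  -0.01]
```

View pics/w9.png

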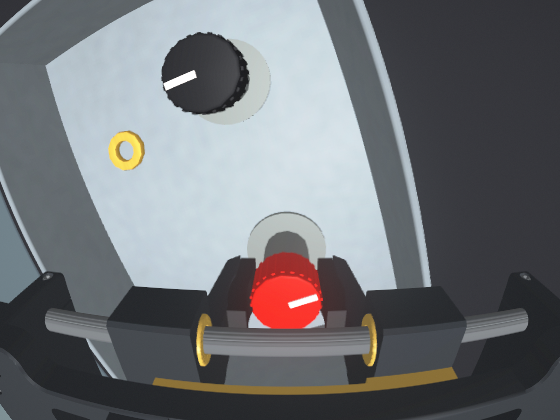

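Request:
arm_command(
  plan=[0, 0.1, 0, 0, 6e-05, 0, 0, 0, 0.1, 0, 0, 6e-05, 0, 0, 0, 0.1, 0, 0, 6e-05, 0, 0, 0, 0.1, 0, 0, 6e-05, 0, 0, 0, 0.1, 0, 0, 6e-05, 0, 0, 0, 0.1, 0, 0, 6e-05, 0, 0, 0, 0.1, 0, 0, 6e-05, 0, 0, 0, 0.1, 0, 0, 6e-05, 0, 0, 0, 0.1, 0, 0, 6e-05, 0, 0, 0, 0.1, 0, 0, 6e-05, 0, 0, 0, 0.1, 0, 0, 6e-05, 0, 0, 0, 0.1, 0, 0, 6e-05, 0, 0, 0, 0.1, 0, 0, 6e-05, 0, 0, 0, 0.1, 0, 0, 6e-05, 0, 0, 0, 0.1, 0, 0, 6e-05, 0, 0, 0, 0.1, 0, 0, 6e-05, 0, 0, 0, 0.1, 0, 0, 6e-05, 0, 0, 0, 0.1, 0, 0, 6e-05, 0, 0, 0, 0, 0, 0, 0, 0, 0],
)

```text
t: 14.5
eef_pos: [0.5232, 0.1837, 0.0368]
orientation: [-0.672, 0.215, -0.216, 0.675]
contact_force: [2.3, 6.5, -1.5]
width: 0.0316
```

```bash
python3 - <<'E'
from h import *
import cv2
to([.5222,.182,.037],Rt(1.25))
c=arm.get_calibration("wrist");im=arm.camera("wrist").copy()
cv2.imwrite("pics/w10.png",im[:,:,::-1])
E
```

```text
t 14.5 pos [0.5232 0.1837 0.0368] w 0.0316 shift [ 0.0001 -0.0002 -0.002 ]
turn [-0.0028 -1.8008  0.0035] q [ 0.291  0.247  2.036  0.003  0.855 -0.663] F [ 2.3  6.5 -1.5] M [ 0.95 -0.48 -0.01]
```

View pics/w10.png

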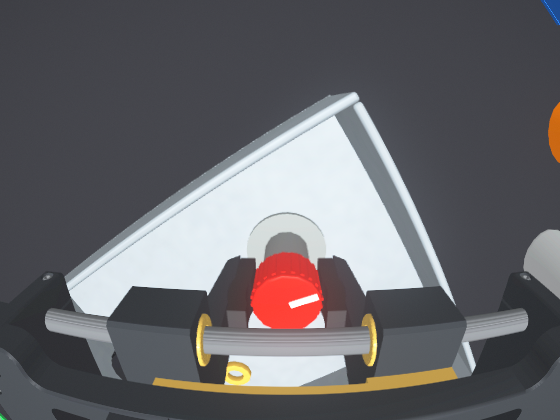

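The line at (304,300) hasn't moved between the fingers, so the nut turned the full 1.8 rad with the grip. I'll continue, watching for slip and axial moment.

Request:
arm_command(
  plan=[0, 0.1, 0, 0, 6e-05, 0, 0, 0, 0.1, 0, 0, 6e-05, 0, 0, 0, 0.1, 0, 0, 6e-05, 0, 0, 0, 0.1, 0, 0, 6e-05, 0, 0, 0, 0.1, 0, 0, 6e-05, 0, 0, 0, 0.1, 0, 0, 6e-05, 0, 0, 0, 0.1, 0, 0, 6e-05, 0, 0, 0, 0.1, 0, 0, 6e-05, 0, 0, 0, 0.1, 0, 0, 6e-05, 0, 0, 0, 0.1, 0, 0, 6e-05, 0, 0, 0, 0, 0, 0, 0, 0, 0],
)

```text
t: 15.47
eef_pos: [0.5246, 0.1843, 0.0363]
orientation: [0.485, -0.512, 0.512, -0.49]
contact_force: [5.7, 8.0, -6.5]
width: 0.0316
```

```bash
python3 - <<'E'
from h import *
import cv2
to([.5222,.182,.037],Rt(1.25))
c=arm.get_calibration("wrist");im=arm.camera("wrist").copy()
cv2.imwrite("pics/w11.png",im[:,:,::-1])
E
```

```text
t 15.47 pos [0.5246 0.1843 0.0363] w 0.0316 shift [ 0.0024 -0.0007 -0.0023]
turn [-0.0075 -2.8008  0.0058] q [0.291 0.249 2.035 0.003 0.852 0.337] F [ 5.7  8.  -6.5] M [ 1.15 -0.94 -0.01]
```

View pics/w11.png

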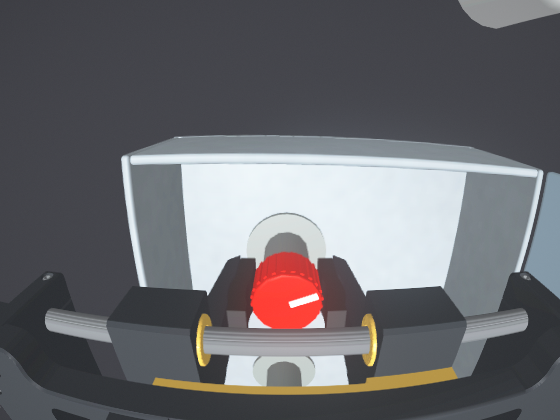

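Request:
arm_command(
  plan=[0, 0.05, 0, -0.0008, 0.0005, 0.0006, 0, 0, 0.05, 0, -0.0005, 0.0005, 0.0004, 0, 0, 0.05, 0, 0, 5e-05, 0, 0, 0, 0.05, 0, 0, 5e-05, 0, 0, 0, 0, 0, 0, 0, 0, 0],
)

```text
t: 15.93
eef_pos: [0.5249, 0.1843, 0.0358]
orientation: [0.434, -0.557, 0.557, -0.437]
contact_force: [2.0, 3.9, 2.1]
width: 0.0317
```

```bash
python3 - <<'E'
from h import *
import cv2
to([.5222,.182,.037],Rt(1.25))
c=arm.get_calibration("wrist");im=arm.camera("wrist").copy()
cv2.imwrite("pics/w12.png",im[:,:,::-1])
a=cv2.imread("pics/w11.png")[240:340,230:340];b=im[240:340,230:340,::-1]
cv2.imwrite("pics/c12.png",cv2.resize(np.hstack([a,b]),None,fx=3.5,fy=3.5))
E
```

```text
t 15.93 pos [0.5249 0.1843 0.0358] w 0.0317 shift [ 0.0029 -0.0012 -0.0021]
turn [-0.0045 -2.9973  0.0035] q [2.920e-01 2.510e-01 2.033e+00 1.000e-03 8.540e-01 5.360e-01] F [2.  3.9 2.1] M [ 0.53 -0.45 -0.05]
```

View pics/c12.png

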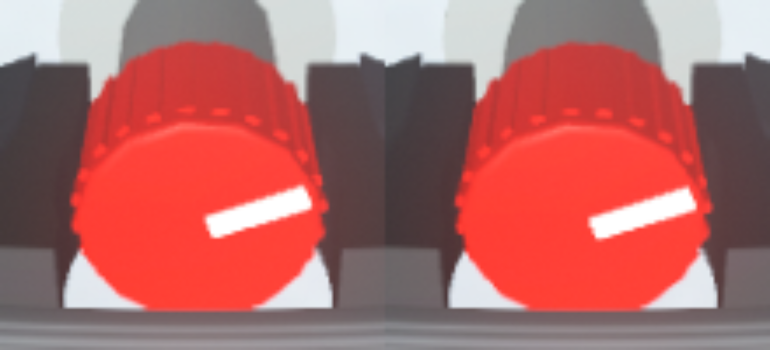

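Request:
arm_command(
  plan=[0, 0.05, 0, 0, 4e-05, 0, 0, 0, 0.05, 0, 0, 4e-05, 0, 0, 0, 0.05, 0, 0, 4e-05, 0, 0, 0, 0.05, 0, 0, 4e-05, 0, 0, 0, 0.05, 0, 0, 4e-05, 0, 0, 0, 0, 0, 0, 0, 0, 0],
)

```text
t: 16.48
eef_pos: [0.5249, 0.1835, 0.0356]
orientation: [0.362, -0.606, 0.607, -0.364]
contact_force: [3.1, 1.7, 3.7]
width: 0.0312
```

```bash
python3 - <<'E'
from h import *
import cv2
to([.5222,.182,.037],Rt(1.25))
c=arm.get_calibration("wrist");im=arm.camera("wrist").copy()
cv2.imwrite("pics/w13.png",im[:,:,::-1])
a=cv2.imread("pics/w11.png")[240:340,230:340];b=im[240:340,230:340,::-1]
cv2.imwrite("pics/c13.png",cv2.resize(np.hstack([a,b]),None,fx=3.5,fy=3.5))
E
```

```text
t 16.48 pos [0.5249 0.1835 0.0356] w 0.0312 shift [ 0.0026 -0.0014 -0.0017]
turn [ 2.9000e-03  3.0382e+00 -3.7000e-03] q [ 0.292  0.252  2.033 -0.     0.854  0.784] F [3.1 1.7 3.7] M [ 0.22 -0.52  0.22]
```

View pics/c13.png

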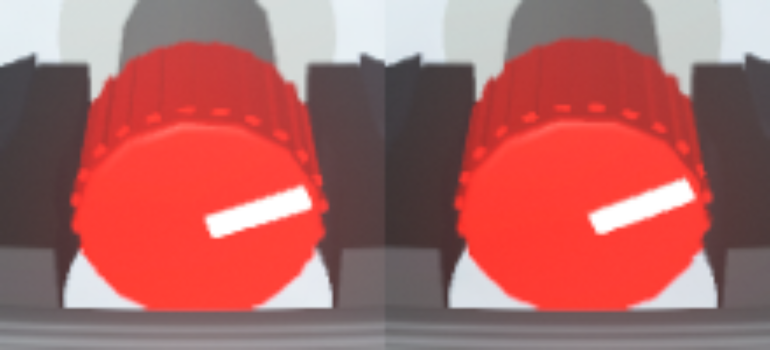

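The axial moment jumped to 0.22 N m and the line slipped slightly in the grip, which indicates bottoming. I'll push a little more and hold to confirm.

Request:
arm_command(
  plan=[0, 0.06, 0, 0, 0, 0, 0, 0, 0.06, 0, 0, 0, 0, 0, 0, 0, 0, 0, 0, 0, 0, 0, 0, 0, 0, 0, 0, 0, 0, 0, 0, 0, 0, 0, 0, 0, 0, 0, 0, 0, 0, 0],
)

```text
t: 17.03
eef_pos: [0.5246, 0.183, 0.0353]
orientation: [0.326, -0.627, 0.627, -0.327]
contact_force: [4.2, -0.6, 4.5]
width: 0.0315
```

```bash
python3 - <<'E'
from h import *
import cv2
to([.5222,.182,.037],Rt(1.25))
c=arm.get_calibration("wrist");im=arm.camera("wrist").copy()
cv2.imwrite("pics/w14.png",im[:,:,::-1])
a=cv2.imread("pics/w11.png")[240:340,230:340];b=im[240:340,230:340,::-1]
cv2.imwrite("pics/c14.png",cv2.resize(np.hstack([a,b]),None,fx=3.5,fy=3.5))
E
```

```text
t 17.03 pos [0.5246 0.183  0.0353] w 0.0315 shift [ 0.0022 -0.0017 -0.0014]
turn [ 1.9000e-03  2.9202e+00 -2.8000e-03] q [ 2.910e-01  2.520e-01  2.034e+00 -1.000e-03  8.540e-01  9.020e-01] F [ 4.2 -0.6  4.5] M [-0.07 -0.65  0.17]
```

View pics/c14.png

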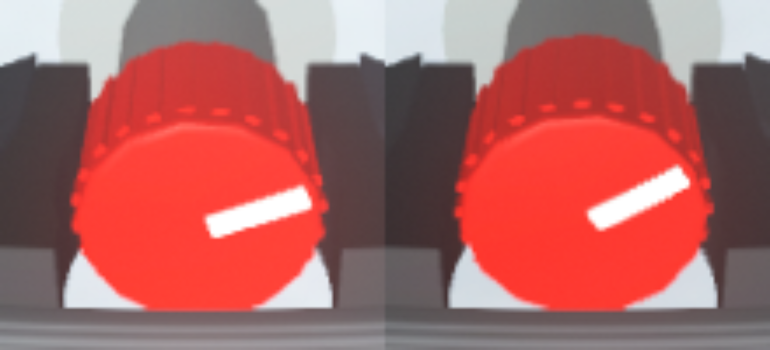

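View pics/w14.png

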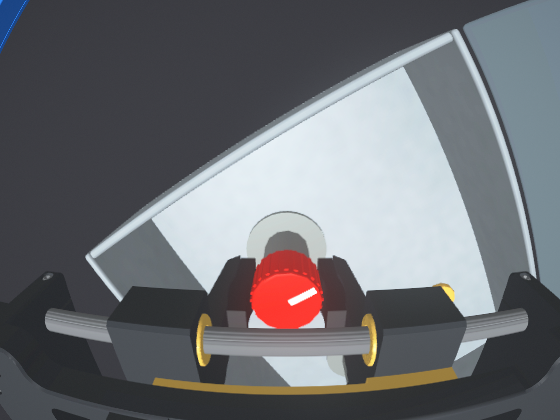

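Bottoming is confirmed: the line slipped between the fingers by as much as the tool turned. Next I back off 1.6 rad.

Request:
arm_command(
  plan=[0, 0, 0, 0, 0, 0, 0, 0, -0.1, 0, 0, -6e-05, 0, 0, 0, -0.1, 0, 0, -6e-05, 0, 0, 0, -0.1, 0, 0, -6e-05, 0, 0, 0, -0.1, 0, 0, -6e-05, 0, 0, 0, -0.1, 0, 0, -6e-05, 0, 0, 0, -0.1, 0, 0, -6e-05, 0, 0, 0, -0.1, 0, 0, -6e-05, 0, 0, 0, -0.1, 0, 0, -6e-05, 0, 0, 0, -0.1, 0, 0, -6e-05, 0, 0, 0, -0.1, 0, 0, -6e-05, 0, 0, 0, -0.1, 0, 0, -6e-05, 0, 0, 0, -0.1, 0, 0, -6e-05, 0, 0, 0, -0.1, 0, 0, -6e-05, 0, 0, 0, -0.1, 0, 0, -6e-05, 0, 0, 0, -0.1, 0, 0, -6e-05, 0, 0, 0, -0.1, 0, 0, -6e-05, 0, 0, 0, 0, 0, 0, 0, 0, 0, 0, 0, 0, 0, 0, 0, 0, 0, 0, 0, 0, 0, 0, 0],
  newtons=20,
)

```text
t: 18.75
eef_pos: [0.5243, 0.183, 0.0363]
orientation: [-0.677, 0.202, -0.203, 0.678]
contact_force: [2.8, -0.3, 6.9]
width: 0.0313
```

```bash
python3 - <<'E'
from h import *
import cv2
to([.5222,.182,.037],Rt(1.25))
print(arm.observe()["qvel"].round(3))
c=arm.get_calibration("wrist");im=arm.camera("wrist").copy()
a=cv2.imread("pics/w14.png")[240:340,230:340];b=im[240:340,230:340,::-1]
cv2.imwrite("pics/c15.png",cv2.resize(np.hstack([a,b]),None,fx=3.5,fy=3.5))
im=arm.camera("side");cv2.imwrite("pics/s15.png",cv2.resize(im[60:310,130:380,::-1],None,fx=2.4,fy=2.4))
im=arm.camera("scene");cv2.imwrite("pics/sc15.png",im[:,:,::-1])
E
```

```text
t 18.75 pos [0.5243 0.183  0.0363] w 0.0313 shift [-0.0012 -0.0007 -0.002 ]
turn [ 3.0000e-04 -1.7634e+00  1.9000e-03] q [ 0.291  0.25   2.033 -0.     0.856 -0.698] F [ 2.8 -0.3  6.9] M [-0.02 -0.54  0.02]
[ 0.001 -0.    -0.002 -0.003 -0.001  0.   ]
```

View pics/c15.png

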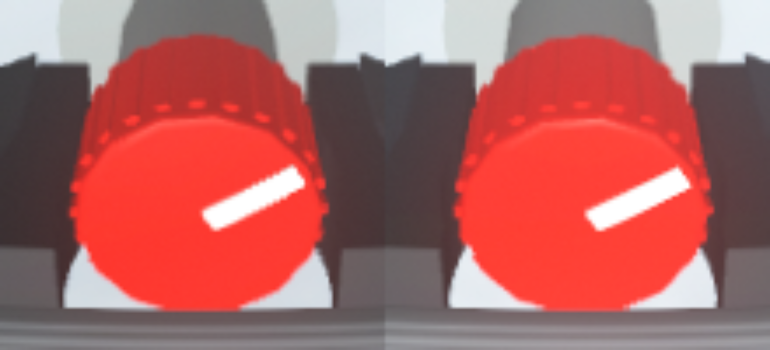

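View pics/s15.png

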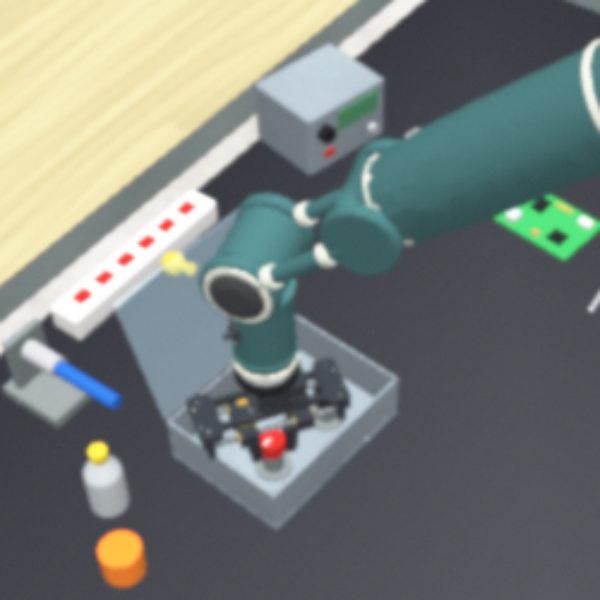

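View pics/sc15.png

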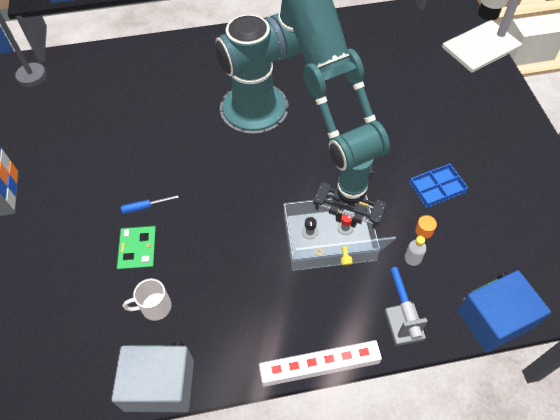

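The line stayed put in the grip, so the nut has backed off about 1.6 rad. I'll check the cover angle from the knob position: side view about (202,169), scene view about (346,258).

```bash
python3 - <<'E'
from h import *
for th in(1.6,1.7,1.8,1.9):
    a=th+.248; r=-.155*np.cos(a); X=.09+r
    p=np.array([C[0]+np.cos(YAW)*X,C[1]+np.sin(YAW)*X,.073+.155*np.sin(a)])
    print(th,p.round(3),np.round(proj("scene",p),1),np.round(proj("side",p),1))
import cv2
a=cv2.imread("pics/sc15.png")[230:275,320:400];b=cv2.imread("pics/s15.png")
cv2.imwrite("pics/c16.png",cv2.resize(a,None,fx=8,fy=8))
E
```

```text
1.6 [0.676 0.121 0.222] [343.2 239.4] [212.  170.8]
1.7 [0.691 0.12  0.217] [344.1 245.7] [208.6 169.7]
1.8 [0.705 0.119 0.211] [345.  252.1] [205.4 169.1]
1.9 [0.718 0.118 0.203] [345.7 258.6] [202.4 168.9]
```

View pics/c16.png

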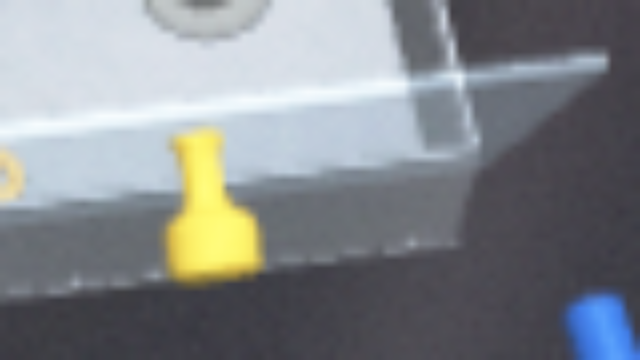

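```bash
python3 - <<'E'
from plant import arm
print(arm.hand_in())
E
```

```text
the job is handed in; nothing more can be done
None
```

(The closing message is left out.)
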